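Pin the swing arm of the wheel stand

TASK

Lock the swing arm of the wheel stand to its bracket: take the long lock pin with the round knob out of the pin rack and put it down through the holes of the bracket and the arm until its collar sits flush on the bracket, then let go. Leave the short hex-headed pin where it hangs in the rack.

Things in the scene. Friction and masses are not known exactly. Their poses are not given: they have to be found in the camera images.
- lock_pin: Long steel pin, 108 mm tall, 0.2 kg, upright in one rack hole. Origin at its lower tip, z up. From the tip up: round shank 16 mm across, 62 mm long, its lowest 12 mm tapering to 8 mm; round collar 46 mm across at 62 to 68 mm, resting on the rack top; plain round metal knob 26 mm across at 68 to 108 mm. Grip the knob from above, in any direction, fingertips above the collar.
- stub_pin: Short steel pin, 48 mm tall, in the rack's other hole. Origin at its lower tip, z up. Same 16 mm shank but only 28 mm long, same 46 mm collar, and instead of the knob a low hexagonal head, 32 mm across and 14 mm tall. Not needed: it stays in the rack.
- rack: Fixed steel bridge, 60 by 190 mm (long side along its y), top 85 mm above the bench, with two 22 mm holes 55 mm either side of its middle in which the pins hang by their collars. Origin under its middle on the bench, z up. Lift a pin straight up by its shank's length to clear it.
- clevis_hole (a point): Top mouth centre, z up, of the 30 mm hole in the fixed steel bracket: two level ears, 63 to 75 and 28 to 38 mm above the bench; the bracket is no taller. Between them the aluminium swing arm's tongue with a 34 mm hole, within 3 mm of the axis, with free play. A clear wheel on the arm, 125 mm from the hole, rises to 98 mm. Pin home: collar on the upper ear, tip 62 mm below this point.
Mind the look-alikes: they are no part of the job. Leave any turquoise look-alike of the lock_pin alone.

How it is judged (in metres and radians):
On the way:
1. the lock pin is lifted out of the rack (distance of lock_pin from where it was at the start of the episode above 0.06 m), for 0.1 s.
At the end, for the whole second after the job is handed in: The lock pin stands at rest in the bracket's and the arm's holes with its collar down on the upper ear (tip 56 to 66 mm below the hole's mouth, within 15 mm of the hole's axis sideways, upright within 10 degrees) (z of lock_pin in the frame of clevis_hole between -0.066 and -0.056 m and horizontal distance between lock_pin and clevis_hole below 0.015 m and angle between lock_pin's own z axis and vertical below 0.17 rad and linear speed of lock_pin below 0.02 m/s); the robot touches nothing.
It fails at once if the short pin is moved more than 30 mm from where it hung (distance of stub_pin from where it was at the start of the episode above 0.03 m).
It also fails if it takes over 42 s, if anything falls off the work surface, if the arm or the gripper's body presses on something with over 40 N, if the wrist force passes 120 N, or if a joint passes its speed limit or range.

ROBOT

A 7-joint arm with a two-finger parallel gripper is mounted at the origin on the work surface. World frame = base frame: x ahead of the robot, y to its left, z up, the work surface at z = 0. Lengths are in mm, angles in rad, forces in N, time in s.
With the tool pointing down it reaches from about 400 to 875 mm from the base axis. Payload 4.4 kg.
Tool frame: the origin (TCP) lies at the very end of the fingers, on their centre line; the grasp point (between the pads) lies 19 mm behind it; y points along the fingers, z is the direction in which the jaws open and shut, and the axes are right-handed (so a half turn about y gives the same grasp; the last joint's range is limited). The gripper opens to 85 mm and grips with 20 to 120 N. Pads are 22 mm wide; open, the fingers measure 114 mm over their backs; the gripper's body (76 mm by 85 mm) begins 54 mm behind the grasp point. The pads swing forward as they close: fully open they stand 13 mm farther back than shut.
Start: joints at [1.236, 0.628, 0.038, 1.517, -0.027, 0.996, -0.02], TCP at [172.651, -626.665, 231.313] pointing down, gripper open.
Joint ranges: [-3.06, 3.06], [-0.37, 2.12], [-1.25, 1.32], [0.18, 2.47], [-1.1, 4.24], [0.23, 1.98], [-2.94, 2.94]. Speed limits (rad/s): [2.57, 2.57, 3.14, 3.14, 3.14, 3.14, 3.14].

INTERFACE

Orientations are given as [roll, pitch, yaw] about the fixed x, y, z axes, in that order (R = Rz(yaw) Ry(pitch) Rx(roll)).
In Python, from cell import read_state, get_image, finish_job gives the robot as it stands. The module is installed in compiled form; this text tells all that it offers.
- The arm moves only by the tool servo_tool, never from a script. Its argument "increments" is a list of rows, each an object of numbers: "dx", "dy", "dz": the shift along the world's x, y, z in cm; "ax", "ay", "az": the turn, a rotation vector about the world's x, y, z in rad; "claw": the closure, from -1 (fully open) to 1 (shut). A call has 1 to 8 rows; each row is the pose to reach, as a shift and turn from the pose commanded when the call began; what a row does not reach only later rows make up. A row lasts 1/12 s, in which the tool goes at most 41.7 mm and 7.16 degrees, less where a joint would pass 70% of its speed; a pose out of reach is approached as far as the arm can. A call with a gripper value outside its range is refused whole. The fingers move at their own pace and stop on an object; the grip force is fixed at half the most. Time passes only in rows, so rows that repeat a pose let the fingers close. It gives the time, the measured TCP pose, the force and the opening at its end, in the units of the state.
- read_state(): the state, without advancing time (a new reading comes with each control period).
- get_image(name): name is "scene" or "top"; returns a dict with "color" (400x640x3 uint8, red, green, blue), "fov_y" (degrees; the focal length in pixels is half the picture's height over the tangent of half this angle, whatever the lens; pixels are square), "cx", "cy" (the principal point, pixels), "R" (3x3) and "t" (3): a world point X has camera coordinates R X + t. Camera axes: x right, y down, z forward; pixel columns grow to the right and rows downward; lengths in mm; the calibration is good to about 2 mm. A picture is of the moment at which its call begins. There is no depth.
- finish_job(): hands the job in, once; it reports no verdict.
The state is a dict: "clock": time; "qpos": joint angles; "qd": joint speeds; "tau": joint torques, N m; "eef_pos": TCP position; "tool_rot": TCP orientation; "force": force on the tool from outside, world axes, zero at the start; "torque": the same for the moment, N m; "width": finger opening in mm.
Only numpy, scipy, OpenCV 4.12 (cv2) and the standard library are available. Lean on these libraries where they do the work, as an engineer would, in place of code of your own. Each camera call takes 0.05 s, during which the arm holds its last target.

## Working session

There is one attempt and no reset: what is moved stays moved. The work goes in short steps, Python scripts to look and compute and a tool call to move; the robot and the scene stay as the last step left them, time stands still between calls to the robot, and variables do not carry over. Pictures are saved under pics/ and viewed, and the job is handed in when it is done.

Besides the shell and the picture viewer there is one more tool, called after "Emit:" as name([rows], argument=value, ...), one row to a line, values as JSON. servo_tool: Moves the arm, as the interface text tells. Its arguments: {"type":"object","properties":{"increments":{"type":"array","items":{"type":"object","properties":{"dx":{"type":"number"},"dy":{"type":"number"},"dz":{"type":"number"},"ax":{"type":"number"},"ay":{"type":"number"},"az":{"type":"number"},"claw":{"type":"number"}}}}},"required":["increments"]}

```bash
mkdir -p pics; python3 - <<'E'
from cell import *
import cv2,numpy as np
s=read_state();print(s)
for n in("scene","top"):
    d=get_image(n);cv2.imwrite(f"pics/{n}0.png",cv2.cvtColor(d["color"],cv2.COLOR_RGB2BGR))
    print(n,d["fov_y"],d["cx"],d["cy"],np.array(d["R"]).tolist(),d["t"])
    np.savez(f"{n}.npz",**{k:d[k] for k in d})
E
```

```text
{'clock': 0.0, 'qpos': array([ 1.23621109,  0.62934514,  0.03843151,  1.51834934, -0.02699511,
        0.99626227, -0.01997955]), 'qd': array([ 0.00029437, -0.00026586,  0.00110646, -0.00030547,  0.00142464,
        0.00068151, -0.0007361 ]), 'tau': array([ 1.13346584e-04, -5.63398182e+01,  1.22601639e+00, -1.93443561e+01,
        1.09586355e-02,  1.05283907e-02, -4.98002791e-06]), 'eef_pos': array([ 172.48747691, -626.07137156,  230.39548522]), 'tool_rot': array([-1.57264260e+00, -2.16475694e-05, -2.87277541e+00]), 'force': array([ 0.15700033,  0.14155999, -0.09893614]), 'torque': array([-0.0206498 , -0.00781796,  0.02182921]), 'width': 85.16862313651109}
scene 54.0398222845374 322.89345800466947 196.5301968734054 [[0.5647691332908786, 0.825243091903785, -0.0031089141112386216], [0.48182825581445765, -0.3328011334159122, -0.8106077581024511], [-0.6699831027575749, 0.45630827831868837, -0.5855812472724577]] [-307.10080607 -149.27375121 1022.74188363]
top 52.76425238708608 321.094257796276 201.62382057389013 [[0.04251598170270383, -0.9990787736204805, 0.005830557507829645], [-0.9780030058536686, -0.042810506649603966, -0.2041503883454369], [0.20421192874326377, 0.0029773514070343863, -0.9789221744028253]] [ 28.40379608 505.93990431 635.85547956]
```

View pics/scene0.png

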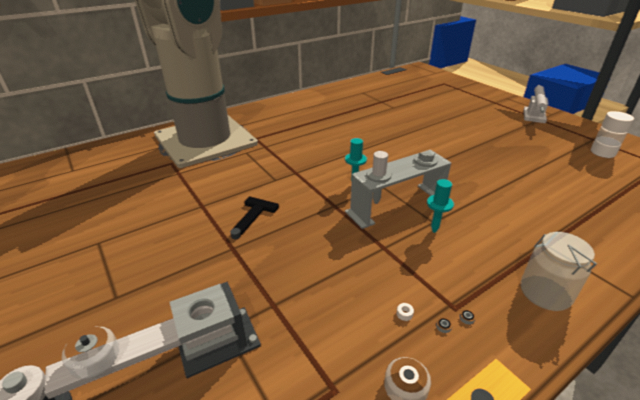

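View pics/top0.png

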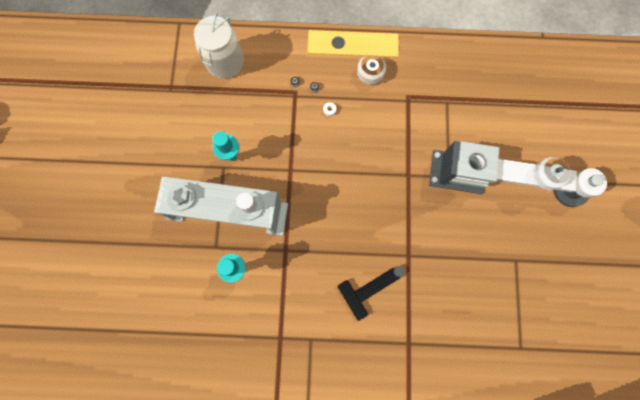

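Could be taken for the lock pin (scene-view pixels):
- Grey pin with a round knob in the rack at (380,163). This is my choice.
- Grey low-headed pin in the rack at (427,157), which is the stub.
- Turquoise pins at (356,152) and (440,200), which are look-alikes.

The bracket hole is at (202,310) in scene and (478,161) in top. Next I'll check the choice in close crops.

```bash
python3 - <<'E'
import cv2,numpy as np
s=cv2.imread("pics/scene0.png");t=cv2.imread("pics/top0.png")
f=lambda im,x,y,w,h,k:cv2.resize(im[y:y+h,x:x+w],None,fx=k,fy=k,interpolation=cv2.INTER_CUBIC)
a=f(s,340,130,120,100,4);b=f(t,150,165,150,80,4)[:, :]
c=f(s,160,275,110,100,4);d=f(t,420,130,110,70,4)
cv2.imwrite("pics/c1.png",a);cv2.imwrite("pics/c2.png",b);cv2.imwrite("pics/c3.png",c);cv2.imwrite("pics/c4.png",d)
E
```

```text
(no output)
```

View pics/c1.png

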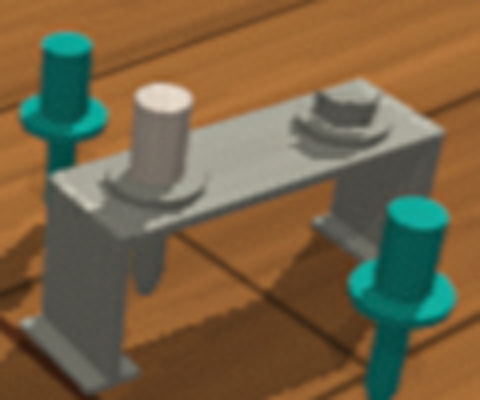

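View pics/c2.png

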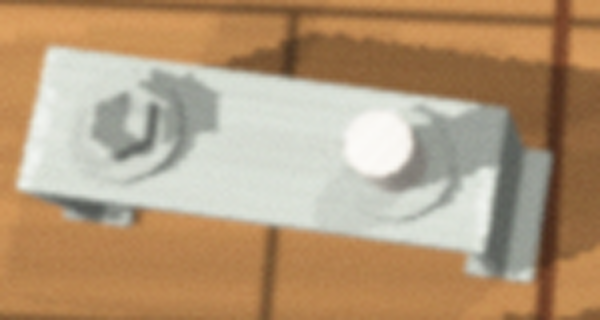

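View pics/c3.png

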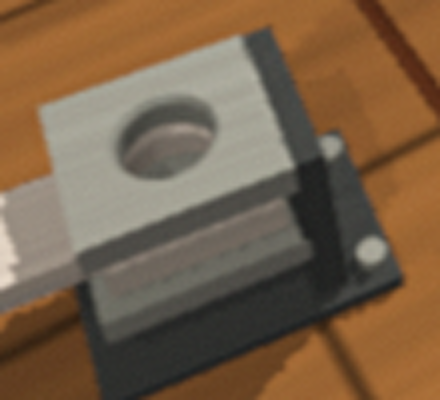

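View pics/c4.png

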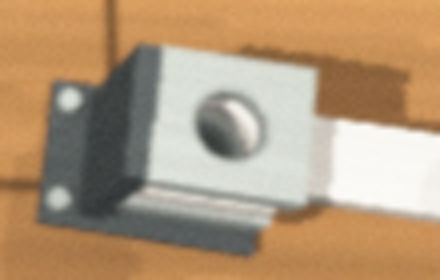

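```bash
cat > h.py <<'E'
import numpy as np,cv2
def cam(n):
    d=np.load(n+".npz");f=200/np.tan(np.radians(float(d["fov_y"]))/2)
    return f,float(d["cx"]),float(d["cy"]),d["R"],d["t"]
def P(n):
    f,cx,cy,R,t=cam(n);K=np.array([[f,0,cx],[0,f,cy],[0,0,1]]);return K@np.c_[R,t]
def onz(n,uv,z):
    M=P(n);A=M[:,[0,1,3]].copy();A[:,2]+=M[:,2]*z
    q=np.linalg.solve(A,[*uv,1]);return q[:2]/q[2]
def tri(a,b):
    X=cv2.triangulatePoints(P("scene"),P("top"),np.array(a,float),np.array(b,float))[:,0];return X[:3]/X[3]
def proj(n,X):
    p=P(n)@np.r_[X,1];return p[:2]/p[2]
E
python3 - <<'E'
from h import *
np.set_printoptions(precision=1,suppress=True)
for nm,a,b,z in [("knob",(380.4,154.1),(244.1,200.4),131),("hole",(201.1,308.9),(477.4,160.9),75),
 ("turqNear",(340+417/4-.4,130+211/4-.4),(221,139),131),("turqFar",(340+66/4-.4,130+43/4-.4),(226,267),131),
 ("stub",(340+345/4-.4,130+95/4-.4),(150+126/4-.4,165+125/4-.4),105)]:
    print(nm,tri(a,b),onz("scene",a,z),onz("top",b,z))
# rack top corners z85 in top
for c in [(52,47),(505,103),(487,250),(18,187)]: print(onz("top",(150+c[0]/4-.4,165+c[1]/4-.4),85))
for c in [(160,45),(318,70),(302,205),(135,180)]: print("br",onz("top",(420+c[0]/4-.4,130+c[1]/4-.4),75))
for c in [(42,106),(240,38),(297,180),(78,255)]: print("brS",onz("scene",(160+c[0]/4-.4,275+c[1]/4-.4),75))
E
```

```text
knob [484.6 165.7 129.2] [486.8 162.8] [484.6 165.8]
hole [ 581.5 -211.1   73.7] [ 582.6 -211.4] [ 581.1 -210.4]
turqNear [589.5 216.6 106.7] [612.  185.8] [580.3 209.6]
turqFar [385.5 189.6 106.5] [421.5 159.7] [384.6 184.1]
stub [494.7 273.3 100.1] [500.6 268. ] [492.9 270.5]
[528.3 311.7]
[512.9 124.6]
[452.3 127.9]
[469.6 318.2]
br [ 615.6 -181.3]
br [ 607.3 -248.3]
br [ 547.6 -238.8]
br [ 555.4 -169.2]
brS [ 548.2 -239.8]
brS [ 557.3 -176.5]
brS [ 620.7 -184.1]
brS [ 608.7 -247.6]
```

The crops confirm it: the pin at scene (380,154) is plain grey with a tall round knob, and the one at (425,154) is the hex stub. The knob is at about (485.5, 164.5) and the hole at about (581.8, -210.9). The jaw direction is already close to the rack's long axis. I'll take an arc path so the tool stays in reach.

Emit:
servo_tool([
  {"dx": 3, "dy": 2.5, "claw": -1},
  {"dx": 6, "dy": 5, "claw": -1},
  {"dx": 9, "dy": 7.5, "claw": -1},
  {"dx": 12, "dy": 10, "claw": -1},
  {"dx": 15, "dy": 12.5, "claw": -1},
  {"dx": 18, "dy": 15, "claw": -1},
  {"dx": 21, "dy": 17.5, "claw": -1},
  {"dx": 24, "dy": 20, "claw": -1},
])

```text
invalid input at $.increments[0]: expected keys dx, dy, dz, ax, ay, az, claw
```

Emit:
servo_tool([
  {"dx": 1, "dy": 3.5, "claw": -1},
  {"dx": 2, "dy": 7, "claw": -1},
  {"dx": 3, "dy": 10.5, "claw": -1},
  {"dx": 4, "dy": 14, "claw": -1},
  {"dx": 5, "dy": 17.5, "claw": -1},
  {"dx": 6, "dy": 21, "claw": -1},
  {"dx": 7, "dy": 24.5, "claw": -1},
  {"dx": 7, "dy": 28, "claw": -1},
])

```text
invalid input at $.increments[0]: expected keys dx, dy, dz, ax, ay, az, claw
```

All keys are required.

Emit:
servo_tool([
  {"dx": 6, "dy": 5, "dz": 0, "ax": 0, "ay": 0, "az": 0, "claw": -1},
  {"dx": 12, "dy": 10, "dz": 0, "ax": 0, "ay": 0, "az": 0, "claw": -1},
  {"dx": 18, "dy": 15, "dz": 0, "ax": 0, "ay": 0, "az": 0, "claw": -1},
  {"dx": 24, "dy": 20, "dz": 0, "ax": 0, "ay": 0, "az": 0, "claw": -1},
  {"dx": 24, "dy": 20, "dz": 0, "ax": 0, "ay": 0, "az": 0, "claw": -1},
  {"dx": 24, "dy": 20, "dz": 0, "ax": 0, "ay": 0, "az": 0, "claw": -1},
  {"dx": 24, "dy": 20, "dz": 0, "ax": 0, "ay": 0, "az": 0, "claw": -1},
  {"dx": 24, "dy": 20, "dz": 0, "ax": 0, "ay": 0, "az": 0, "claw": -1},
])

```text
clock: 0.77
eef_pos: [417.8, -421.3, 231.0]
tool_rot: [-1.573, 0.003, -2.866]
force: [0.5, 0.3, 0.2]
width: 85.6
```

Emit:
servo_tool([
  {"dx": 7, "dy": 4, "dz": 0, "ax": 0, "ay": 0, "az": 0, "claw": -1},
  {"dx": 7, "dy": 8, "dz": 0, "ax": 0, "ay": 0, "az": 0, "claw": -1},
  {"dx": 7, "dy": 30, "dz": 0, "ax": 0, "ay": 0, "az": 0, "claw": -1},
  {"dx": 7, "dy": 30, "dz": 0, "ax": 0, "ay": 0, "az": 0, "claw": -1},
  {"dx": 7, "dy": 30, "dz": 0, "ax": 0, "ay": 0, "az": 0, "claw": -1},
  {"dx": 7, "dy": 30, "dz": 0, "ax": 0, "ay": 0, "az": 0, "claw": -1},
  {"dx": 7, "dy": 30, "dz": 0, "ax": 0, "ay": 0, "az": 0, "claw": -1},
  {"dx": 7, "dy": 30, "dz": 0, "ax": 0, "ay": 0, "az": 0, "claw": -1},
])

```text
clock: 1.43
eef_pos: [482.2, -123.4, 231.1]
tool_rot: [-1.572, -0.0, -2.871]
force: [0.3, 0.7, -0.1]
width: 85.3
```

Emit:
servo_tool([
  {"dx": 0, "dy": 29, "dz": 0, "ax": 0, "ay": 0, "az": 0, "claw": -1},
  {"dx": 0, "dy": 29, "dz": 0, "ax": 0, "ay": 0, "az": 0, "claw": -1},
  {"dx": 0, "dy": 29, "dz": 0, "ax": 0, "ay": 0, "az": 0, "claw": -1},
  {"dx": 0, "dy": 29, "dz": 0, "ax": 0, "ay": 0, "az": 0, "claw": -1},
  {"dx": 0, "dy": 29, "dz": 0, "ax": 0, "ay": 0, "az": 0, "claw": -1},
  {"dx": 0, "dy": 29, "dz": 0, "ax": 0, "ay": 0, "az": 0, "claw": -1},
  {"dx": 0, "dy": 29, "dz": 0, "ax": 0, "ay": 0, "az": 0, "claw": -1},
  {"dx": 0, "dy": 29, "dz": 0, "ax": 0, "ay": 0, "az": 0, "claw": -1},
])

```text
clock: 2.1
eef_pos: [481.5, 173.9, 231.2]
tool_rot: [-1.577, 0.002, -2.86]
force: [0.5, 0.1, 0.4]
width: 85.4
```

Emit:
servo_tool([
  {"dx": 0, "dy": 0, "dz": 0, "ax": 0, "ay": 0, "az": 0, "claw": -1},
  {"dx": 0, "dy": 0, "dz": 0, "ax": 0, "ay": 0, "az": 0, "claw": -1},
  {"dx": 0, "dy": 0, "dz": 0, "ax": 0, "ay": 0, "az": 0, "claw": -1},
])

```text
clock: 2.35
eef_pos: [482.6, 161.5, 231.1]
tool_rot: [-1.57, -0.001, -2.875]
force: [-0.8, -0.2, -0.1]
width: 85.4
```

```bash
cat > snap.py <<'E'
import sys,cv2,numpy as np
from cell import *
k=sys.argv[1]
for n in("scene","top"):
    d=get_image(n);cv2.imwrite(f"pics/{n}{k}.png",cv2.cvtColor(d["color"],cv2.COLOR_RGB2BGR))
s=read_state()
for q in("clock","eef_pos","tool_rot","qpos","force","width"):print(q,np.round(s[q],2))
E
python3 snap.py 1; python3 - <<'E'
import cv2
im=cv2.imread("pics/scene1.png")[90:240,270:470];b=cv2.imread("pics/top1.png")[120:300,130:330]
cv2.imwrite("pics/s1.png",cv2.resize(im,None,fx=3.5,fy=3.5));cv2.imwrite("pics/t1.png",cv2.resize(b,None,fx=3,fy=3))
E
```

```text
clock 2.45
eef_pos [482.84 161.44 231.25]
tool_rot [-1.57 -0.   -2.88]
qpos [-0.37  0.43 -0.02  1.9   0.01  0.81 -1.69]
force [ 0.08  0.1  -0.57]
width 85.41
```

View pics/s1.png

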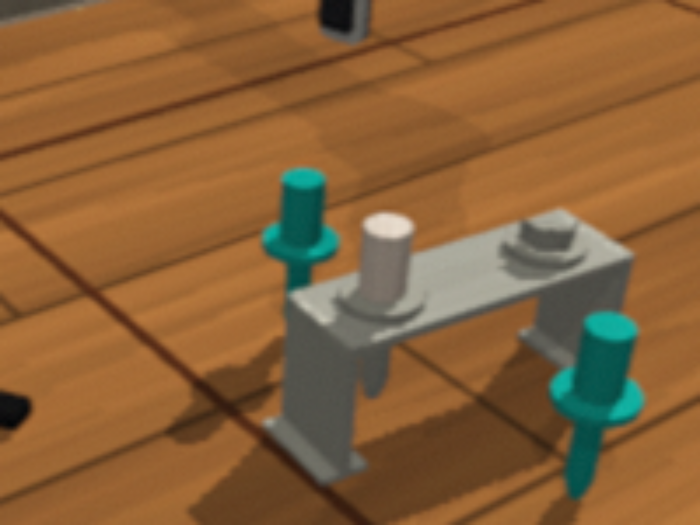

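View pics/t1.png

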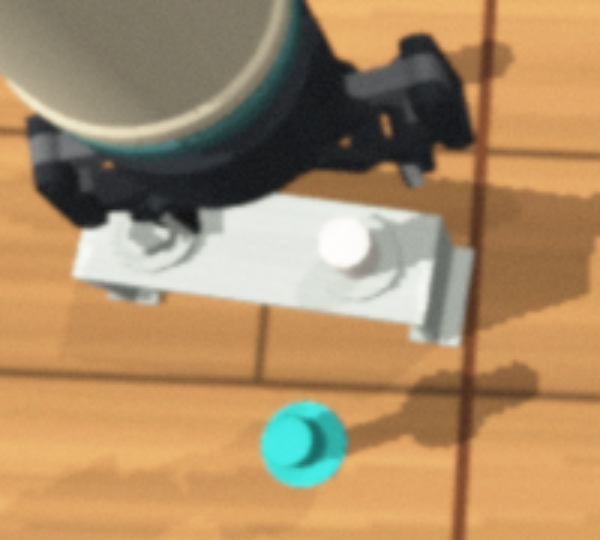

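Scene view: the knob is at about (381,155) in the full image and the fingers are above it. The top view is partly hidden by the gripper. I'll shift by 3 mm each way and descend.

Emit:
servo_tool([
  {"dx": 0.3, "dy": 0.3, "dz": -1.5, "ax": 0, "ay": 0, "az": 0, "claw": -1},
  {"dx": 0.3, "dy": 0.3, "dz": -4, "ax": 0, "ay": 0, "az": 0, "claw": -1},
  {"dx": 0.3, "dy": 0.3, "dz": -6, "ax": 0, "ay": 0, "az": 0, "claw": -1},
  {"dx": 0.3, "dy": 0.3, "dz": -8, "ax": 0, "ay": 0, "az": 0, "claw": -1},
  {"dx": 0.3, "dy": 0.3, "dz": -8, "ax": 0, "ay": 0, "az": 0, "claw": -1},
  {"dx": 0.3, "dy": 0.3, "dz": -8, "ax": 0, "ay": 0, "az": 0, "claw": -1},
])

```text
clock: 2.95
eef_pos: [485.3, 165.0, 150.9]
tool_rot: [-1.57, -0.002, -2.875]
force: [0.9, 0.6, 0.4]
width: 85.6
```

```bash
python3 snap.py 2; python3 - <<'E'
import cv2
im=cv2.imread("pics/scene2.png")[90:240,270:470];b=cv2.imread("pics/top2.png")[120:300,130:330]
cv2.imwrite("pics/s2.png",cv2.resize(im,None,fx=3.5,fy=3.5));cv2.imwrite("pics/t2.png",cv2.resize(b,None,fx=3,fy=3))
E
```

```text
clock 3.05
eef_pos [486.56 165.99 152.36]
tool_rot [-1.57  0.   -2.87]
qpos [-0.37  0.55 -0.02  1.97  0.02  0.62 -1.7 ]
force [ 0.79 -0.28 -0.06]
width 85.48
```

View pics/s2.png

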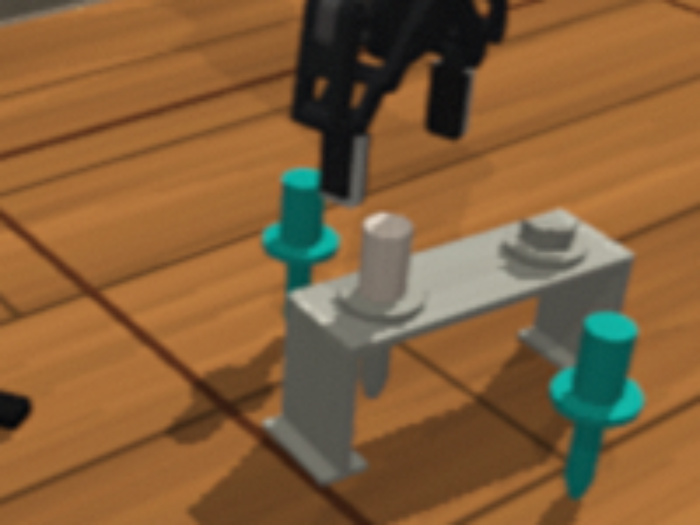

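View pics/t2.png

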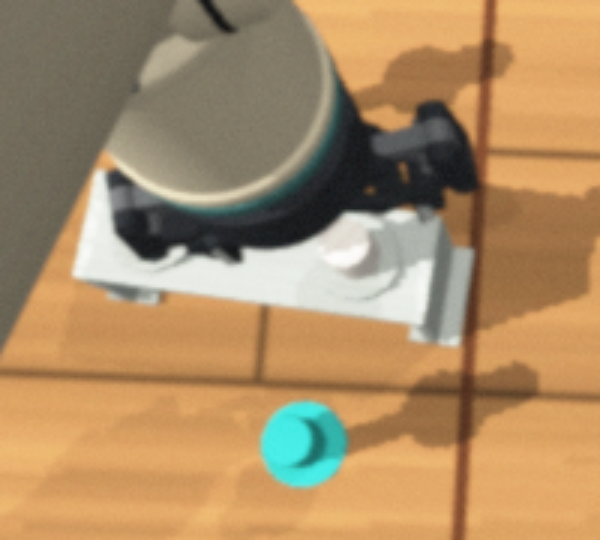

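The pads straddle the knob in both views, and nothing else is under the fingers. I'll go down and close.

Emit:
servo_tool([
  {"dx": 0, "dy": 0, "dz": -1.5, "ax": 0, "ay": 0, "az": 0, "claw": -1},
  {"dx": 0, "dy": 0, "dz": -3, "ax": 0, "ay": 0, "az": 0, "claw": -1},
  {"dx": 0, "dy": 0, "dz": -4.5, "ax": 0, "ay": 0, "az": 0, "claw": -1},
  {"dx": 0, "dy": 0, "dz": -5.3, "ax": 0, "ay": 0, "az": 0, "claw": -1},
  {"dx": 0, "dy": 0, "dz": -5.3, "ax": 0, "ay": 0, "az": 0, "claw": -1},
  {"dx": 0, "dy": 0, "dz": -5.3, "ax": 0, "ay": 0, "az": 0, "claw": -1},
])

```text
clock: 3.55
eef_pos: [486.1, 166.4, 99.0]
tool_rot: [-1.571, 0.001, -2.873]
force: [0.5, -0.1, -0.3]
width: 85.5
```

Emit:
servo_tool([
  {"dx": 0, "dy": 0, "dz": 0, "ax": 0, "ay": 0, "az": 0, "claw": 1},
  {"dx": 0, "dy": 0, "dz": 0, "ax": 0, "ay": 0, "az": 0, "claw": 1},
  {"dx": 0, "dy": 0, "dz": 0, "ax": 0, "ay": 0, "az": 0, "claw": 1},
  {"dx": 0, "dy": 0, "dz": 0, "ax": 0, "ay": 0, "az": 0, "claw": 1},
  {"dx": 0, "dy": 0, "dz": 0, "ax": 0, "ay": 0, "az": 0, "claw": 1},
  {"dx": 0, "dy": 0, "dz": 0, "ax": 0, "ay": 0, "az": 0, "claw": 1},
  {"dx": 0, "dy": 0, "dz": 0, "ax": 0, "ay": 0, "az": 0, "claw": 1},
  {"dx": 0, "dy": 0, "dz": 0, "ax": 0, "ay": 0, "az": 0, "claw": 1},
])

```text
clock: 4.22
eef_pos: [485.9, 166.3, 98.9]
tool_rot: [-1.571, 0.001, -2.873]
force: [-1.8, -0.3, 4.6]
width: 24.4
```

```bash
python3 snap.py 3; python3 - <<'E'
import cv2
im=cv2.imread("pics/scene3.png")[90:240,270:470]
cv2.imwrite("pics/s3.png",cv2.resize(im,None,fx=3.5,fy=3.5))
E
```

```text
clock 4.32
eef_pos [485.92 166.28  98.9 ]
tool_rot [-1.57  0.   -2.87]
qpos [-0.37  0.64 -0.02  2.01  0.02  0.49 -1.71]
force [-0.72 -0.65  5.3 ]
width 24.55
```

View pics/s3.png

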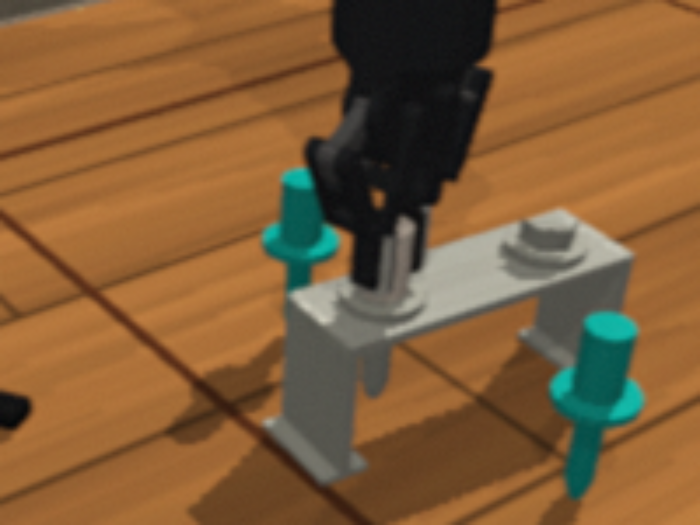

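The jaws stopped at 24.5 mm, on the knob, with the collar just below the tips. I'll lift straight up.

Emit:
servo_tool([
  {"dx": 0, "dy": 0, "dz": 1, "ax": 0, "ay": 0, "az": 0, "claw": 1},
  {"dx": 0, "dy": 0, "dz": 2.5, "ax": 0, "ay": 0, "az": 0, "claw": 1},
  {"dx": 0, "dy": 0, "dz": 4, "ax": 0, "ay": 0, "az": 0, "claw": 1},
  {"dx": 0, "dy": 0, "dz": 5.5, "ax": 0, "ay": 0, "az": 0, "claw": 1},
  {"dx": 0, "dy": 0, "dz": 7, "ax": 0, "ay": 0, "az": 0, "claw": 1},
  {"dx": 0, "dy": 0, "dz": 8.5, "ax": 0, "ay": 0, "az": 0, "claw": 1},
  {"dx": 0, "dy": 0, "dz": 10, "ax": 0, "ay": 0, "az": 0, "claw": 1},
  {"dx": 0, "dy": 0, "dz": 10, "ax": 0, "ay": 0, "az": 0, "claw": 1},
])

```text
clock: 4.98
eef_pos: [487.1, 166.9, 201.1]
tool_rot: [-1.571, 0.005, -2.873]
force: [1.1, 0.6, -3.1]
width: 25.0
```

```bash
python3 snap.py 4; python3 - <<'E'
import cv2
im=cv2.imread("pics/scene4.png")[60:240,270:470];b=cv2.imread("pics/top4.png")[120:300,130:330]
cv2.imwrite("pics/s4.png",cv2.resize(im,None,fx=3.3,fy=3.3));cv2.imwrite("pics/t4.png",cv2.resize(b,None,fx=3,fy=3))
E
```

```text
clock 5.08
eef_pos [485.56 166.35 198.55]
tool_rot [-1.57  0.   -2.87]
qpos [-0.37  0.48 -0.02  1.93  0.01  0.73 -1.7 ]
force [ 0.71 -1.41 -4.31]
width 24.6
```

View pics/s4.png

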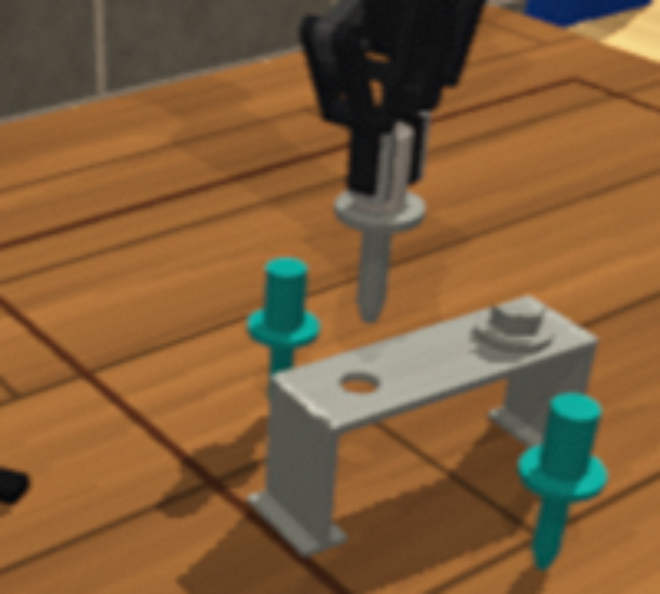

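View pics/t4.png

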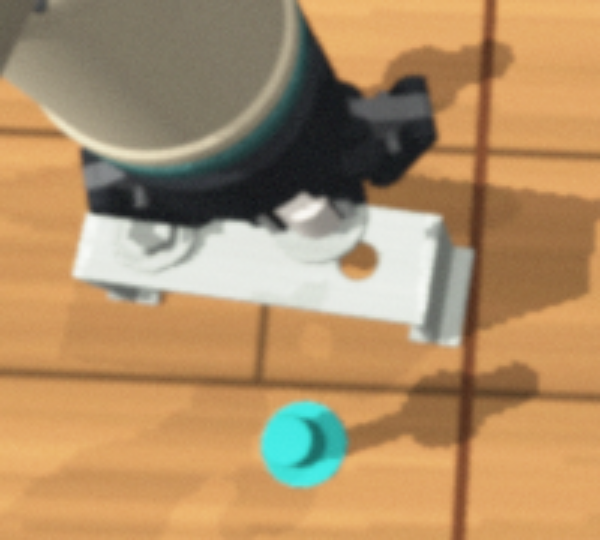

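The pin is out, held upright, and the stub is untouched. Tip at s4 (370,320). I'll measure the pin axis relative to the TCP.

```bash
python3 - <<'E'
from h import *
np.set_printoptions(precision=1,suppress=True)
S=lambda x,y:(270+x/3.3-.35,60+y/3.3-.35);T=lambda x,y:(130+x/3-.33,120+y/3-.33)
print("tip",onz("scene",S(370,318),122.6+1))
print("collar top",onz("scene",S(379,208),190.6),onz("top",T(320,224),190.6))
print("rackhole",onz("scene",S(360,382),85),onz("top",T(358,261),85),tri(S(360,382),T(358,261)))
E
```

```text
tip [483.9 169.4]
collar top [486.6 165.6] [480.4 165.3]
rackhole [485.8 164.7] [484.  166.2] [484.2 166.4  83.6]
```

The pin axis matches the TCP within about 2 mm. I'll carry it over the hole, 96 mm in x and -377 mm in y.

Emit:
servo_tool([
  {"dx": 0.4, "dy": -1.5, "dz": 0, "ax": 0, "ay": 0, "az": 0, "claw": 1},
  {"dx": 1, "dy": -4, "dz": 0, "ax": 0, "ay": 0, "az": 0, "claw": 1},
  {"dx": 1.8, "dy": -7, "dz": 0, "ax": 0, "ay": 0, "az": 0, "claw": 1},
  {"dx": 2.6, "dy": -10, "dz": 0, "ax": 0, "ay": 0, "az": 0, "claw": 1},
  {"dx": 3.4, "dy": -13, "dz": 0, "ax": 0, "ay": 0, "az": 0, "claw": 1},
  {"dx": 4.2, "dy": -16, "dz": 0, "ax": 0, "ay": 0, "az": 0, "claw": 1},
  {"dx": 5, "dy": -19, "dz": 0, "ax": 0, "ay": 0, "az": 0, "claw": 1},
  {"dx": 5.6, "dy": -22, "dz": 0, "ax": 0, "ay": 0, "az": 0, "claw": 1},
])

```text
clock: 5.75
eef_pos: [541.2, -55.1, 196.9]
tool_rot: [-1.572, -0.002, -2.873]
force: [1.1, 1.2, -3.8]
width: 24.8
```

Emit:
servo_tool([
  {"dx": 0.8, "dy": -3, "dz": 0, "ax": 0, "ay": 0, "az": 0, "claw": 1},
  {"dx": 1.6, "dy": -6, "dz": 0, "ax": 0, "ay": 0, "az": 0, "claw": 1},
  {"dx": 2.4, "dy": -9, "dz": 0, "ax": 0, "ay": 0, "az": 0, "claw": 1},
  {"dx": 3.2, "dy": -12, "dz": 0, "ax": 0, "ay": 0, "az": 0, "claw": 1},
  {"dx": 3.8, "dy": -14.5, "dz": 0, "ax": 0, "ay": 0, "az": 0, "claw": 1},
  {"dx": 4, "dy": -15.7, "dz": 0, "ax": 0, "ay": 0, "az": 0, "claw": 1},
  {"dx": 4, "dy": -15.7, "dz": 0, "ax": 0, "ay": 0, "az": 0, "claw": 1},
  {"dx": 4, "dy": -15.7, "dz": 0, "ax": 0, "ay": 0, "az": 0, "claw": 1},
])

```text
clock: 6.42
eef_pos: [580.6, -210.1, 196.9]
tool_rot: [-1.573, -0.002, -2.874]
force: [-0.8, 0.6, -2.5]
width: 24.4
```

```bash
python3 snap.py 5; python3 - <<'E'
import cv2
im=cv2.imread("pics/scene5.png")[200:380,110:310];b=cv2.imread("pics/top5.png")[90:250,380:580]
cv2.imwrite("pics/s5.png",cv2.resize(im,None,fx=3.3,fy=3.3));cv2.imwrite("pics/t5.png",cv2.resize(b,None,fx=3,fy=3))
E
```

```text
clock 6.52
eef_pos [ 581.19 -208.11  197.52]
tool_rot [-1.57 -0.   -2.87]
qpos [ 0.31  0.62 -0.02  1.65  0.02  0.88 -1.01]
force [ 0.27 -0.78 -2.56]
width 24.82
```

View pics/s5.png

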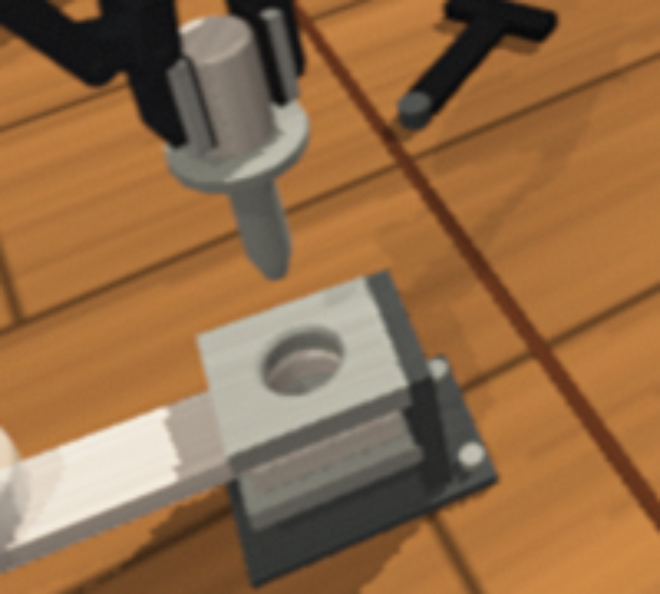

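View pics/t5.png

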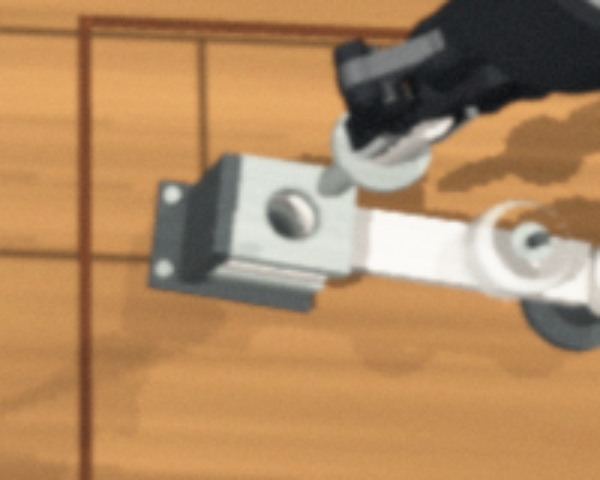

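```bash
python3 - <<'E'
from h import *
np.set_printoptions(precision=1,suppress=True)
S=lambda x,y:np.array((110+x/3.3-.35,200+y/3.3-.35));T=lambda x,y:np.array((380+x/3-.33,90+y/3-.33))
for n,a,b,z in [("tip",(272,272),(330,190),121.5),("collar top",(238,137),(382,147),189.5),("hole",(303,361),(293,214),75)]:
    print(n,tri(S(*a),T(*b)),onz("scene",S(*a),z),onz("top",T(*b),z))
for n in("scene","top"):
  for X in[(581.2,-208.1,121.5),(581.2,-208.1,189.5)]: print(n,proj(n,X),S(272,272),T(330,190))
E
```

```text
tip [ 579.3 -212.   121.6] [ 578.9 -212.3] [ 579.5 -211.8]
collar top [ 578.8 -210.2  185.7] [ 583.  -211.3] [ 577.5 -207.9]
hole [ 581.5 -210.9   73.3] [ 583.  -211.1] [ 581.  -210.3]
scene [196.2 281.8] [192.1 282.1] [489.7 153. ]
scene [184.2 239.1] [192.1 282.1] [489.7 153. ]
top [487.3 151.9] [192.1 282.1] [489.7 153. ]
top [507.  136.2] [192.1 282.1] [489.7 153. ]
```

The pin axis is at about (579.5, -211) and the hole at (581.7, -210.8). I'll shift 2 mm in x and lower the tip into the mouth.

Emit:
servo_tool([
  {"dx": 0.2, "dy": 0, "dz": 0, "ax": 0, "ay": 0, "az": 0, "claw": 1},
  {"dx": 0.2, "dy": 0, "dz": -1, "ax": 0, "ay": 0, "az": 0, "claw": 1},
  {"dx": 0.2, "dy": 0, "dz": -2, "ax": 0, "ay": 0, "az": 0, "claw": 1},
  {"dx": 0.2, "dy": 0, "dz": -3, "ax": 0, "ay": 0, "az": 0, "claw": 1},
  {"dx": 0.2, "dy": 0, "dz": -4, "ax": 0, "ay": 0, "az": 0, "claw": 1},
  {"dx": 0.2, "dy": 0, "dz": -4.2, "ax": 0, "ay": 0, "az": 0, "claw": 1},
  {"dx": 0.2, "dy": 0, "dz": -4.2, "ax": 0, "ay": 0, "az": 0, "claw": 1},
])

```text
clock: 7.1
eef_pos: [582.7, -210.3, 154.7]
tool_rot: [-1.572, -0.002, -2.873]
force: [0.2, -0.5, -3.1]
width: 23.9
```

```bash
python3 snap.py 6; python3 - <<'E'
import cv2
im=cv2.imread("pics/scene6.png")[200:380,110:310];b=cv2.imread("pics/top6.png")[90:250,380:580]
cv2.imwrite("pics/s6.png",cv2.resize(im,None,fx=3.3,fy=3.3));cv2.imwrite("pics/t6.png",cv2.resize(b,None,fx=3,fy=3))
E
```

```text
clock 7.2
eef_pos [ 583.76 -210.78  156.21]
tool_rot [-1.57  0.   -2.87]
qpos [ 0.31  0.67 -0.02  1.68  0.02  0.79 -1.02]
force [-0.19 -0.26 -2.57]
width 24.42
```

View pics/s6.png

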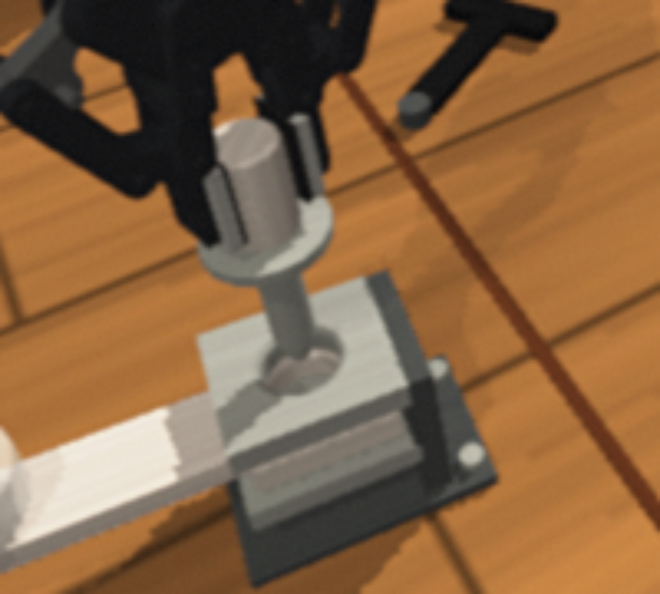

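View pics/t6.png

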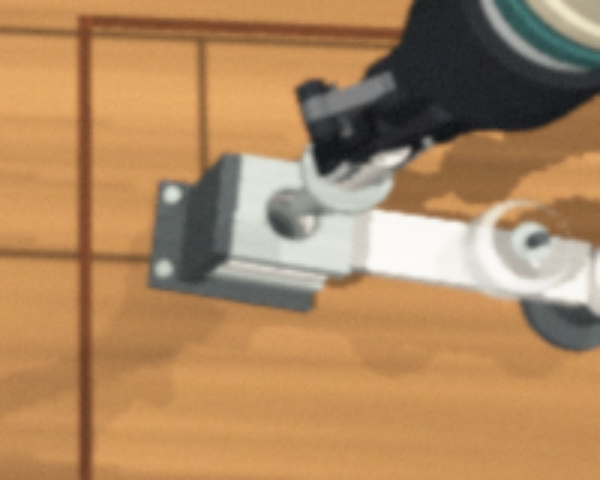

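The tip is converging on the hole centre in both views. I'll go on down in steps and watch the force.

Emit:
servo_tool([
  {"dx": 0, "dy": 0, "dz": -0.8, "ax": 0, "ay": 0, "az": 0, "claw": 1},
  {"dx": 0, "dy": 0, "dz": -1.6, "ax": 0, "ay": 0, "az": 0, "claw": 1},
  {"dx": 0, "dy": 0, "dz": -2.4, "ax": 0, "ay": 0, "az": 0, "claw": 1},
  {"dx": 0, "dy": 0, "dz": -2.4, "ax": 0, "ay": 0, "az": 0, "claw": 1},
])

```text
clock: 7.53
eef_pos: [582.3, -210.2, 130.2]
tool_rot: [-1.573, -0.003, -2.873]
force: [-1.1, 0.1, -3.1]
width: 24.4
```

Emit:
servo_tool([
  {"dx": 0, "dy": 0, "dz": -0.8, "ax": 0, "ay": 0, "az": 0, "claw": 1},
  {"dx": 0, "dy": 0, "dz": -1.6, "ax": 0, "ay": 0, "az": 0, "claw": 1},
  {"dx": 0, "dy": 0, "dz": -2.4, "ax": 0, "ay": 0, "az": 0, "claw": 1},
  {"dx": 0, "dy": 0, "dz": -2.4, "ax": 0, "ay": 0, "az": 0, "claw": 1},
  {"dx": 0, "dy": 0, "dz": -2.4, "ax": 0, "ay": 0, "az": 0, "claw": 1},
])

```text
clock: 7.95
eef_pos: [583.1, -210.5, 107.5]
tool_rot: [-1.572, -0.001, -2.873]
force: [0.3, -0.6, -2.4]
width: 24.4
```

Emit:
servo_tool([
  {"dx": 0, "dy": 0, "dz": -0.6, "ax": 0, "ay": 0, "az": 0, "claw": 1},
  {"dx": 0, "dy": 0, "dz": -1.2, "ax": 0, "ay": 0, "az": 0, "claw": 1},
  {"dx": 0, "dy": 0, "dz": -1.7, "ax": 0, "ay": 0, "az": 0, "claw": 1},
  {"dx": 0, "dy": 0, "dz": -1.7, "ax": 0, "ay": 0, "az": 0, "claw": 1},
  {"dx": 0, "dy": 0, "dz": -1.7, "ax": 0, "ay": 0, "az": 0, "claw": 1},
])

```text
clock: 8.37
eef_pos: [583.3, -210.5, 90.8]
tool_rot: [-1.571, -0.001, -2.873]
force: [0.3, -0.2, -1.7]
width: 24.5
```

```bash
python3 snap.py 7; python3 - <<'E'
import cv2
im=cv2.imread("pics/scene7.png")[200:380,110:310]
cv2.imwrite("pics/s7.png",cv2.resize(im,None,fx=3.3,fy=3.3))
E
```

```text
clock 8.47
eef_pos [ 583.83 -210.74   91.43]
tool_rot [-1.57  0.   -2.87]
qpos [ 0.31  0.76 -0.02  1.72  0.02  0.66 -1.02]
force [ 0.78  0.56 -2.48]
width 24.81
```

View pics/s7.png

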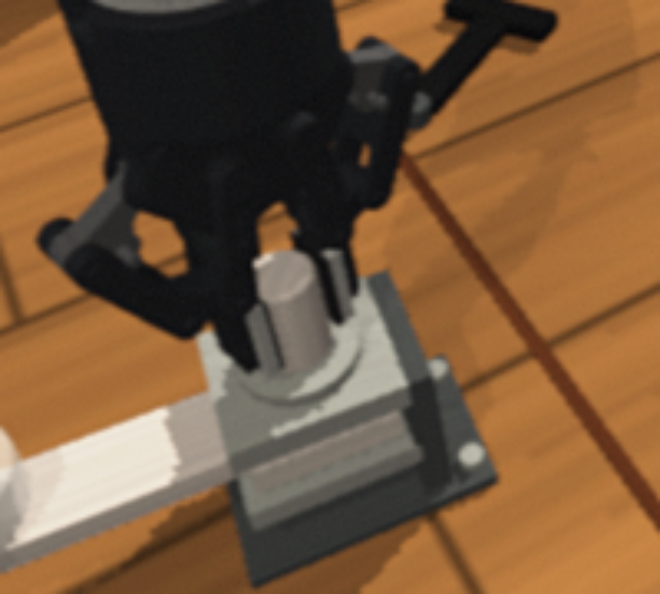

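A sliver of shadow under the collar shows a gap of about 2 mm. I'll lower it gently.

Emit:
servo_tool([
  {"dx": 0, "dy": 0, "dz": -0.1, "ax": 0, "ay": 0, "az": 0, "claw": 1},
  {"dx": 0, "dy": 0, "dz": -0.2, "ax": 0, "ay": 0, "az": 0, "claw": 1},
  {"dx": 0, "dy": 0, "dz": -0.2, "ax": 0, "ay": 0, "az": 0, "claw": 1},
  {"dx": 0, "dy": 0, "dz": -0.2, "ax": 0, "ay": 0, "az": 0, "claw": 1},
])

```text
clock: 8.8
eef_pos: [583.6, -210.7, 89.4]
tool_rot: [-1.571, 0.0, -2.873]
force: [-0.2, -0.0, -1.6]
width: 24.5
```

Emit:
servo_tool([
  {"dx": 0, "dy": 0, "dz": 0, "ax": 0, "ay": 0, "az": 0, "claw": -1},
  {"dx": 0, "dy": 0, "dz": 0, "ax": 0, "ay": 0, "az": 0, "claw": -1},
  {"dx": 0, "dy": 0, "dz": 0, "ax": 0, "ay": 0, "az": 0, "claw": -1},
  {"dx": 0, "dy": 0, "dz": 0, "ax": 0, "ay": 0, "az": 0, "claw": -1},
  {"dx": 0, "dy": 0, "dz": 0, "ax": 0, "ay": 0, "az": 0, "claw": -1},
  {"dx": 0, "dy": 0, "dz": 0, "ax": 0, "ay": 0, "az": 0, "claw": -1},
  {"dx": 0, "dy": 0, "dz": 0, "ax": 0, "ay": 0, "az": 0, "claw": -1},
  {"dx": 0, "dy": 0, "dz": 0, "ax": 0, "ay": 0, "az": 0, "claw": -1},
])

```text
clock: 9.47
eef_pos: [583.7, -210.7, 89.3]
tool_rot: [-1.571, 0.0, -2.873]
force: [0.2, 1.1, 0.2]
width: 84.9
```

Emit:
servo_tool([
  {"dx": 0, "dy": 0, "dz": 1, "ax": 0, "ay": 0, "az": 0, "claw": -1},
  {"dx": 0, "dy": 0, "dz": 3, "ax": 0, "ay": 0, "az": 0, "claw": -1},
  {"dx": 0, "dy": 0, "dz": 6, "ax": 0, "ay": 0, "az": 0, "claw": -1},
  {"dx": 0, "dy": 0, "dz": 9, "ax": 0, "ay": 0, "az": 0, "claw": -1},
  {"dx": 0, "dy": 0, "dz": 12, "ax": 0, "ay": 0, "az": 0, "claw": -1},
  {"dx": 0, "dy": 0, "dz": 15, "ax": 0, "ay": 0, "az": 0, "claw": -1},
  {"dx": 0, "dy": 0, "dz": 15, "ax": 0, "ay": 0, "az": 0, "claw": -1},
  {"dx": 0, "dy": 0, "dz": 15, "ax": 0, "ay": 0, "az": 0, "claw": -1},
])

```text
clock: 10.13
eef_pos: [584.8, -211.1, 242.1]
tool_rot: [-1.568, 0.004, -2.873]
force: [-0.1, 0.1, -0.0]
width: 85.4
```

```bash
python3 snap.py 8; python3 - <<'E'
import cv2
im=cv2.imread("pics/scene8.png")[200:380,110:310];b=cv2.imread("pics/top8.png")
cv2.imwrite("pics/s8.png",cv2.resize(im,None,fx=3.3,fy=3.3));cv2.imwrite("pics/t8.png",cv2.resize(b[90:250,380:580],None,fx=3,fy=3))
E
```

```text
clock 10.23
eef_pos [ 582.99 -210.47  239.03]
tool_rot [-1.57 -0.   -2.87]
qpos [ 0.31  0.58 -0.02  1.6   0.01  0.97 -1.01]
force [-0.36 -0.25  0.13]
width 85.53
```

View pics/s8.png

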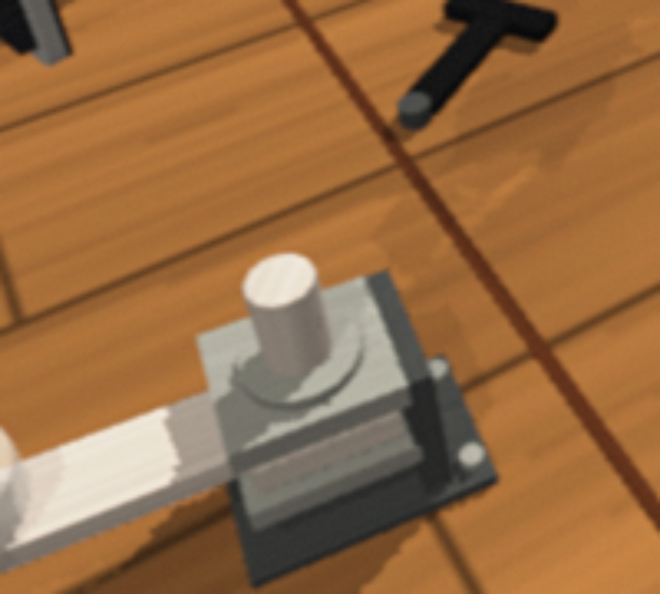

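View pics/t8.png

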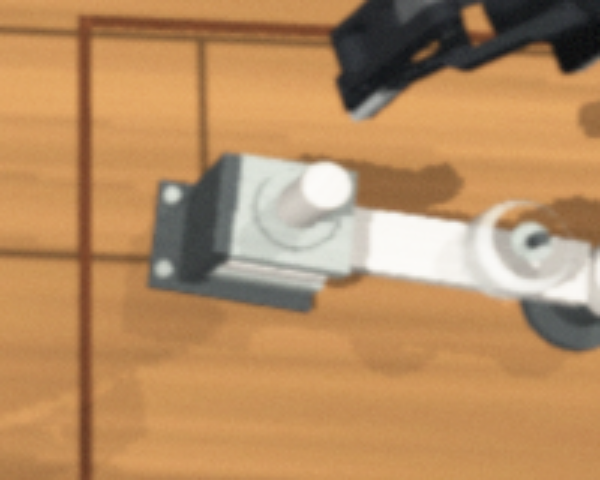

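View pics/scene8.png

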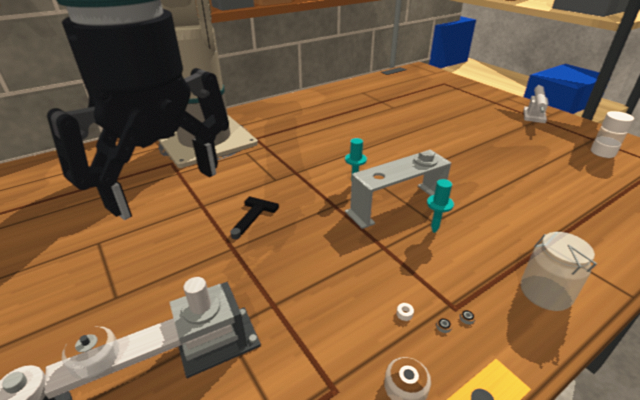

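The collar lies flat on the upper ear with no shadow gap. The knob is upright, with its top at s8 (281,280). The stub still hangs at (427,157) and the gripper is clear. One numeric check before handing in.

```bash
python3 - <<'E'
from h import *
from cell import finish_job
np.set_printoptions(precision=1,suppress=True)
S=lambda x,y:np.array((110+x/3.3-.35,200+y/3.3-.35));T=lambda x,y:np.array((380+x/3-.33,90+y/3-.33))
X=tri(S(281,280),T(327,186));print("knob top",X,"expect z 121, xy ~581.7,-210.8")
if abs(X[2]-121)<5: print(finish_job())
E
```

```text
knob top [ 582.4 -210.9  119.6] expect z 121, xy ~581.7,-210.8
the job is handed in; nothing more can be done
None
```

The lock pin is home in the bracket, and I handed the job in at about 10.2 s of the 42 s allowed. I gripped the grey round-knobbed pin in the rack, lifted it 100 mm straight up, and carried it over the bracket. I then lowered it through the holes, released it about 1 mm above its seat and backed off 150 mm.

- **Pin seated:** the measured knob top is (582.4, -210.9, 119.6) mm, against an expected z of 121 and a hole axis at about (581.7, -210.8). That is within about 1 mm sideways and 2 mm in height. The collar looks flush on the upper ear and the pin looks upright in both views; I did not measure its tilt.
- **Rest of the scene:** the hex stub and both turquoise pins show no movement in the last picture. The gripper is clear and the tool force reads about zero.
- **One small mismatch:** the jaws read about 24.5 mm on the 26 mm knob, but the grip held without slipping. No check failed.

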